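# Wipe the brass offcuts off the bench plate

## Task

Take the red-handled scraper block from its wooden cradle and wipe all five brass offcuts off the steel plate into the blue scrap tray, without touching the offcuts with the gripper. Then stand the scraper upright back in its cradle and let go. Leave the finished pieces in the wooden tray, the hammer and the pots where they are.

Things in the scene. Friction and masses are not known exactly. Their poses are not given: they have to be found in the camera images.
- scraper: Loose scraper block, 0.2 kg: a grey flat-bottomed blade 130 long (its x) x 18 thick (its y) x 42 high, with an upright red handle bar on top, 80 long (x) x 24 thick (y), from 40 to 90 above the underside. Origin: centre of the underside, z up. Taken by the handle, across its 24 thickness. It starts standing upright in the cradle. (Sizes in mm.)
- cradle: Fixed pale wooden cradle where the scraper lives, 166 (x) x 54 (y) x 22 high outside; its open-topped slot is 142 (x) x 30 (y), slot floor 8 above the table, lips 14 high above that floor. Origin: centre of the underside. (Sizes in mm.)
- plate: Fixed dark steel bench plate, 190 (x) x 210 (y), 14 thick, on a smaller wooden foot; flat top 50 above the table without lips. Origin: centre of the underside. Chips are wiped along its y; a tray is tucked under its edge at each y end. (Sizes in mm.)
- plate_top (a point): Centre of the top face of the steel plate, 50 above the table. (Sizes in mm.)
- scrap_tray: Fixed blue open scrap tray, 190 (x) x 95 (y) x 30 high, walls and floor 4, tucked 12 under the plate's edge at one of its y ends (which end varies). Its axes are parallel to the plate's. Origin: centre of the underside. (Sizes in mm.)
- work_tray: Fixed pale wooden tray with a grey liner, 190 (x) x 95 (y) x 30 high, at the other y end of the plate; holds the finished pieces. (Sizes in mm.)
- offcut0: Loose brass offcut, rectangle 28 x 16, 6 thick, about 20 g, starting flat on the steel plate within 75 of its centre along the plate's y and 55 along its x. Origin: about the middle of its underside. (Sizes in mm.)
- offcut1: Loose brass offcut, L of 26 x 20 overall, 6 thick, about 20 g, starting flat on the steel plate within 75 of its centre along the plate's y and 55 along its x. Origin: about the middle of its underside. (Sizes in mm.)
- offcut2: Loose brass offcut, disc 26 across, 6 thick, about 20 g, starting flat on the steel plate within 75 of its centre along the plate's y and 55 along its x. Origin: about the middle of its underside. (Sizes in mm.)
- offcut3: Loose brass offcut, near-square 22 x 20, 6 thick, about 20 g, starting flat on the steel plate within 75 of its centre along the plate's y and 55 along its x. Origin: about the middle of its underside. (Sizes in mm.)
- offcut4: Loose brass offcut, strip 30 x 11, 6 thick, about 20 g, starting flat on the steel plate within 75 of its centre along the plate's y and 55 along its x. Origin: about the middle of its underside. (Sizes in mm.)
- leaf: Finished brass leaf pendant, 76 x 40 x 7, lying in the wooden tray. Origin: centre of the underside. Leave alone. (Sizes in mm.)
- medal: Finished round brass medallion, 52 across, 9 thick, lying in the wooden tray. Origin: centre of the underside. Leave alone. (Sizes in mm.)
- punch_pot: Brass pot of steel punches, 72 across, 75 high, punches to 120. Origin: centre of the underside. Stands on one side of the plate, the cradle on the other (which is which varies). Leave alone. (Sizes in mm.)
- file_pot: Copper pot of punches, 80 across, 65 high, punches to 120, at the back of the bench. Origin: centre of the underside. Leave alone. (Sizes in mm.)
- hammer: Hammer, 240 long, lying beyond the plate. Leave alone. (Sizes in mm.)
Mind the look-alikes: they are no part of the job. Leave any green or orange look-alike of the cradle alone. Several things have the shape of the scraper; the one meant has the colours described above.

How it is judged:
By the outcome, as a careful person would: the job done as asked, in the order asked, and still so for the second after the job is handed in, with the robot touching nothing.
It also fails if it takes over 51 s, if anything falls off the work surface, if the arm or the gripper's body presses on something with over 40 N, if the wrist force passes 120 N, or if a joint passes its speed limit or range.

## Robot

A 7-joint arm with a two-finger parallel gripper is mounted at the origin on the work surface. World frame = base frame: x ahead of the robot, y to its left, z up, the work surface at z = 0. Lengths are in m, angles in rad, forces in N, time in s.
With the tool pointing down it reaches from about 0.425 to 0.925 m from the base axis. Payload 6.8 kg.
Tool frame: the origin (TCP) lies at the very end of the fingers, on their centre line; the grasp point (between the pads) lies 19 mm behind it; z points along the fingers, y is the line along which they close (so a half turn about z gives the same grasp; the last joint's range is limited). The gripper opens to 85 mm and grips with 20 to 120 N. Pads are 22 mm wide; open, the fingers measure 114 mm over their backs; the gripper's body (76 mm by 85 mm) begins 54 mm behind the grasp point. The pads swing forward as they close: fully open they stand 13 mm farther back than shut.
Start: joints at [-1.304, 0.477, 0.022, 1.555, -0.011, 1.109, -0.083], TCP at [0.247, 0.628, 0.231] pointing down, gripper open.
Joint ranges: [-2.96, 2.96], [-0.34, 2.1], [-1.41, 1.46], [0.24, 2.44], [-1.37, 4.51], [0.17, 1.92], [-2.96, 2.96]. Speed limits (rad/s): [2.39, 2.39, 3.14, 3.14, 3.14, 3.14, 3.14].

## Interface

Orientations are given as a rotation vector (axis times angle).
In Python, from bench import r gives the robot as it stands.
- The arm moves only by the shell command python3 -m jog 'ROWS' [FORCE]. ROWS is JSON, a list of rows, each an object of numbers: "fingers": the finger opening in m, from 0 to 0.0854; "x", "y", "z": the shift along the tool's x, y, z in m; "rx", "ry", "rz": the turn, a rotation vector about the tool's x, y, z in degrees. In form: [{"fingers": .., "x": .., "y": .., "z": .., "rx": .., "ry": .., "rz": ..}, ...]. A call has 1 to 8 rows; each row shifts and turns the commanded pose from where the row before left it, along the tool's axes as they then stand; what a row does not reach is not made up. A row lasts 1/8 s, in which the tool goes at most 62.5 mm and 10.7 degrees, less where a joint would pass 70% of its speed; a pose out of reach is approached as far as the arm can. A call is refused whole if a number of a shift passes 0.0625 or a number of a turn 10.7, either way. A call with a gripper value outside its range is refused whole. The fingers move at their own pace and stop on an object; FORCE is the grip in N (left out, the last holds). Time passes only in rows, so rows that do not move let the fingers close. It gives the time, the measured TCP pose, the force, the opening and the grip force at its end, in the units of the state.
- r.get_obs(): the state, without advancing time (a new reading comes with each control period).
- r.grab_frame(name): name is "scene" or "top"; returns (picture, depth): 420x560x3 uint8, red, green, blue; 420x560 float32, m along the optical axis (not along the pixel's ray), 0 where there is no reading.
- r.get_calibration(name): a dict with "mtx" (3x3 intrinsics, pixels), "dist" ([k1, k2, p1, p2, k3] as OpenCV has them; the pictures are not rectified), "extrinsics" (4x4, takes a point from camera to world coordinates). Camera axes: x right, y down, z forward; pixel columns grow to the right and rows downward; lengths in m; the calibration is good to about 2 mm. A picture is of the moment at which its call begins. get_calibration takes no time and is no camera call.
- r.hand_in(): hands the job in; it is judged then, once.
Trained networks look in the newest picture that a camera, given by its name, has taken for a name from the list of things; names that differ only in an ending like _2 or _b are one class to them, and where a whole thing is asked for, a point or a joint stands for the part that bears it (a point fixed in the world has none). Each returns a list of dicts, best first, with "score" (0 to 1); they miss things now and then, are a little off and sometimes report something else, mostly with a low value. They report only what shows in the picture. A call takes as long as a camera call. They do not tell look-alikes from the thing itself.
- r.search_frame(target, camera): "xyz" ([x, y, z] in m, in world coordinates, good to about 4 mm: the middle of the surface that is visible of it).
- r.landmark_of(target, camera): "xyz" ([x, y, z] in m, in world coordinates, good to about 4 mm: a listed point, or the origin of a listed thing).
The state is a dict: "clock": time; "joints": joint angles; "qvel": joint speeds; "tau": joint torques, N m; "tcp_pos": TCP position; "orientation": TCP orientation; "contact_force": force on the tool from outside, world axes, zero at the start; "moment": the same for the moment, N m; "grip_width": finger opening in m; "gripper_force": force on a finger pad.
Only numpy, scipy, OpenCV 4.12 (cv2) and the standard library are available. Lean on these libraries where they do the work, as an engineer would, in place of code of your own. Each camera call takes 0.05 s, during which the arm holds its last target. There are 200 camera calls.

## Working session

There is one attempt and no reset: what is moved stays moved. The work goes in short steps, Python scripts to look and compute and a shell command to move; the robot and the scene stay as the last step left them, time stands still between calls to the robot, and variables do not carry over. Pictures are saved under pics/ and viewed, at most 10 in all, crops included, and the job is handed in when it is done.

```bash
mkdir -p pics; ls; python3 - <<'E'
from bench import r
import cv2
for n in ("top","scene"):
    im,d=r.grab_frame(n); cv2.imwrite(f"pics/{n}0.png",im[:,:,::-1])
    for t in ["scraper","cradle","plate_top","scrap_tray","work_tray"]:
        for h in r.landmark_of(t,n)[:4]: print(n,t,[round(float(v),3) for v in h["xyz"]],round(h["score"],2))
o=r.get_obs(); print(o["clock"],o["tcp_pos"],o["orientation"],o["grip_width"])
E
```

```text
pics
top scraper [0.486, -0.364, 0.01] 0.92
top scraper [0.708, -0.445, 0.002] 0.86
top cradle [0.49, -0.36, -0.0] 0.87
top cradle [0.214, -0.391, 0.002] 0.76
top cradle [0.337, -0.206, 0.003] 0.67
top plate_top [0.539, 0.025, 0.05] 0.6
top scrap_tray [0.511, 0.166, -0.004] 0.7
top work_tray [0.559, -0.118, -0.001] 0.92
scene scraper [0.486, -0.362, 0.009] 0.85
scene scraper [0.709, -0.445, -0.002] 0.81
scene scraper [0.491, 0.347, -0.0] 0.53
scene cradle [0.218, -0.394, -0.001] 0.94
scene cradle [0.49, -0.358, 0.002] 0.93
scene cradle [0.333, -0.21, 0.001] 0.9
scene cradle [0.805, 0.023, 0.002] 0.7
scene plate_top [0.538, 0.025, 0.048] 0.82
scene scrap_tray [0.516, 0.164, -0.001] 0.57
scene work_tray [0.56, -0.116, -0.003] 0.71
0.6 [0.24712987 0.62815965 0.23134165] [-5.85419010e-01 -3.08655564e+00 -1.12555042e-04] 0.08534378909102072
```

View pics/top0.png

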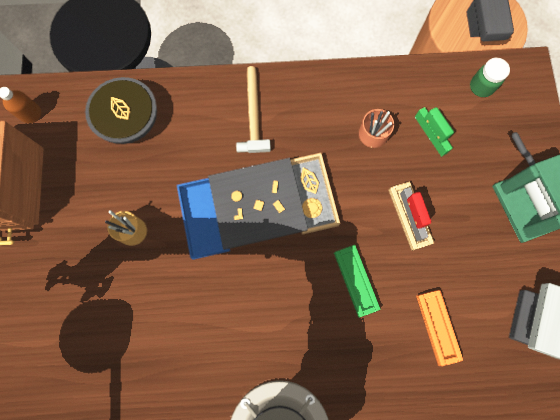

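View pics/scene0.png

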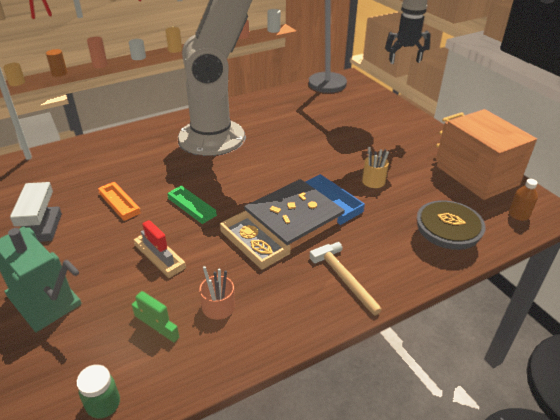

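The top picture shows:
- **Red-handled scraper:** at (411,215), standing in the pale cradle. The green one at (434,130) has the wrong colour.
- **Cradle look-alikes:** green at (357,280) and orange at (440,327).
- **Plate and trays:** the plate is at (258,203), the blue tray on its left (+y) side and the wooden tray on its right.

Next I'll measure with depth and confirm the scraper in a crop.

```bash
cat > h.py <<'E'
from bench import r
import cv2, numpy as np
def cloud(n):
    im,d=r.grab_frame(n); c=r.get_calibration(n); K=np.array(c["mtx"]);D=np.array(c["dist"]);T=np.array(c["extrinsics"])
    v,u=np.mgrid[:420,:560]
    p=cv2.undistortPoints(np.stack([u,v],-1).reshape(-1,1,2).astype(np.float64),K,D).reshape(420,560,2)
    P=np.concatenate([p*d[...,None],d[...,None]],-1)
    return im,d,P@T[:3,:3].T+T[:3,3]
def near(W,x,y,R): return np.hypot(W[...,0]-x,W[...,1]-y)<R
def rect(p):
    c,s,a=cv2.minAreaRect((p[:,:2]*1000).astype(np.float32)); return np.round(c,1),np.round(s,1),round(a,1)
E
python3 - <<'E'
from h import *
im,d,W=cloud("top"); hsv=cv2.cvtColor(im,cv2.COLOR_RGB2HSV); Z=W[...,2]
cv2.imwrite("pics/crop.png",cv2.resize(im[100:300,150:470],None,fx=2.5,fy=2.5,interpolation=cv2.INTER_CUBIC)[:,:,::-1])
ok=d>0
red=((hsv[...,0]<8)|(hsv[...,0]>172))&(hsv[...,1]>170)&(hsv[...,2]>80)&near(W,.486,-.36,.1)&ok
print("red z",np.percentile(Z[red],[5,50,90]),red.sum()); m=red&(Z>.085); print("handle top",rect(W[m]),Z[m].mean(),W[m].mean(0))
m=near(W,.488,-.36,.12)&(Z>.012)&(Z<.03)&ok; print("cradle",rect(W[m]),np.median(Z[m]))
m=near(W,.488,-.36,.12)&(Z>.04)&(Z<.065)&ok; print("blade",rect(W[m]),np.median(Z[m]))
m=near(W,.538,.025,.16)&(Z>.04)&(Z<.062)&ok; m=cv2.morphologyEx(m.astype(np.uint8),cv2.MORPH_OPEN,np.ones((5,5)))>0
print("plate",rect(W[m]),np.median(Z[m]))
b=(m&(hsv[...,0]>15)&(hsv[...,0]<32)&(hsv[...,1]>110)&(hsv[...,2]>110)).astype(np.uint8)
n,l,s,c=cv2.connectedComponentsWithStats(b)
for i in range(1,n):
    if s[i,4]>8: print("offcut",c[i].round(),s[i,4],W[l==i].mean(0).round(3),rect(W[l==i]))
E
```

```text
red z [0.05516543 0.09536621 0.09914655] 524
handle top (array([ 488.1, -360.7]), array([79.6, 25.2]), 13.6) 0.09608709084722626 [ 0.4866285  -0.35898243  0.09608709]
cradle (array([ 489. , -358.9]), array([165.8,  54.8]), 13.9) 0.021201737602620785
blade (array([ 487.6, -358.7]), array([129.5,  21.2]), 13.1) 0.05030898198148814
plate (array([536.9,  24. ]), array([191.3, 210.2]), 9.8) 0.04954096439569655
offcut [275. 185.] 25 [ 0.577 -0.023  0.054] (array([573.7, -22.3]), array([10. , 30.8]), 87.1)
offcut [236. 196.] 90 [0.555 0.074 0.054] (array([555.8,  73.9]), array([26.7, 25.2]), 11.8)
offcut [259. 205.] 33 [0.53  0.02  0.054] (array([529.8,  20.3]), array([21.5, 24.9]), 67.0)
offcut [279. 206.] 64 [ 0.523 -0.029  0.054] (array([523. , -28.4]), array([29.8, 17.5]), 32.0)
offcut [241. 212.] 14 [0.513 0.064 0.055] (array([512.8,  63.8]), array([26.8,  4.9]), 12.3)
offcut [237. 217.] 24 [0.503 0.074 0.054] (array([505. ,  75.7]), array([18.2, 14.2]), 13.3)
```

View pics/crop.png

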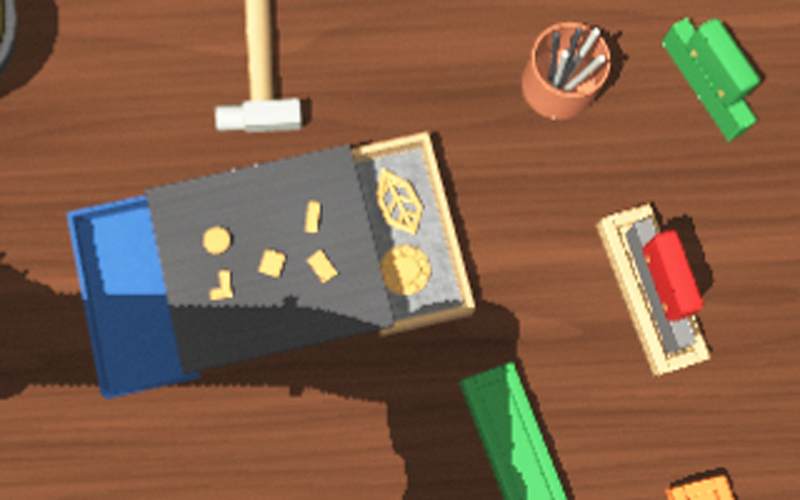

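The crop confirms it: the red-handled scraper stands in the pale cradle at crop (672,275), and every look-alike is green or orange. It also shows the five offcuts within ±45 mm of the plate centreline, so one stroke of the 130 mm blade covers them all.

```bash
cat > plan.py <<'E'
import sys, json, numpy as np
from bench import r
from scipy.spatial.transform import Rotation as R
# plan.py x y z yaw_of_tool_y(deg) nrows : polar interpolation, tool pointing down; prints rows in tool axes
x,y,z,yaw,n=map(float,sys.argv[1:6]); n=int(n)
o=r.get_obs(); p0=np.array(o["tcp_pos"]); R0=R.from_rotvec(o["orientation"])
def down(a): a=np.radians(a); yv=np.array([np.cos(a),np.sin(a),0]); zv=np.array([0,0,-1.]); return R.from_matrix(np.c_[np.cross(yv,zv),yv,zv])
M=R0.as_matrix(); a0=np.degrees(np.arctan2(M[1,1],M[0,1])); da=yaw-a0
if "short" in sys.argv: da=(da+180)%360-180
pol=lambda p: np.array([np.hypot(p[0],p[1]),np.arctan2(p[1],p[0]),p[2]])
A,B=pol(p0),pol([x,y,z]); P,Q=p0,R0; out=[]
for i in range(1,n+1):
    c=A+(B-A)*i/n; pn=np.array([c[0]*np.cos(c[1]),c[0]*np.sin(c[1]),c[2]]); 
    if "line" in sys.argv: pn=p0+(np.array([x,y,z])-p0)*i/n
    Rn=down(a0+da*i/n)
    s=Q.inv().apply(pn-P); w=np.degrees((Q.inv()*Rn).as_rotvec()); P,Q=pn,Rn
    row=dict(zip(("x","y","z"),s.round(4)+0.)); row.update({k:round(float(v),1) for k,v in zip(("rx","ry","rz"),w) if abs(v)>=.05}); out.append({k:float(v) for k,v in row.items()})
print("clock",o["clock"],"pos",p0.round(4),"yaw",a0.round(1),"tilt",M[:,2].round(4),"j",np.round(o["joints"],2))
for i in range(0,n,8): print(json.dumps(out[i:i+8]))
E
python3 plan.py 0.488 -0.36 0.17 -76.4 23
```

```text
clock 0.65 pos [0.2471 0.6282 0.2313] yaw 68.5 tilt [ 0.e+00  1.e-04 -1.e+00] j [-1.3   0.48  0.02  1.56 -0.01  1.11 -0.08]
[{"x": -0.0535, "y": -0.0051, "z": 0.0027, "rz": 6.3}, {"x": -0.0534, "y": -0.0035, "z": 0.0027, "rz": 6.3}, {"x": -0.0532, "y": -0.0019, "z": 0.0027, "rz": 6.3}, {"x": -0.053, "y": -0.0003, "z": 0.0027, "rz": 6.3}, {"x": -0.0527, "y": 0.0013, "z": 0.0027, "rz": 6.3}, {"x": -0.0524, "y": 0.0029, "z": 0.0027, "rz": 6.3}, {"x": -0.0521, "y": 0.0044, "z": 0.0027, "rz": 6.3}, {"x": -0.0517, "y": 0.006, "z": 0.0027, "rz": 6.3}]
[{"x": -0.0513, "y": 0.0075, "z": 0.0027, "rz": 6.3}, {"x": -0.0508, "y": 0.009, "z": 0.0027, "rz": 6.3}, {"x": -0.0503, "y": 0.0105, "z": 0.0027, "rz": 6.3}, {"x": -0.0497, "y": 0.0119, "z": 0.0027, "rz": 6.3}, {"x": -0.0491, "y": 0.0134, "z": 0.0027, "rz": 6.3}, {"x": -0.0484, "y": 0.0148, "z": 0.0027, "rz": 6.3}, {"x": -0.0477, "y": 0.0161, "z": 0.0027, "rz": 6.3}, {"x": -0.047, "y": 0.0175, "z": 0.0027, "rz": 6.3}]
[{"x": -0.0462, "y": 0.0188, "z": 0.0027, "rz": 6.3}, {"x": -0.0454, "y": 0.0201, "z": 0.0027, "rz": 6.3}, {"x": -0.0446, "y": 0.0213, "z": 0.0027, "rz": 6.3}, {"x": -0.0437, "y": 0.0225, "z": 0.0027, "rz": 6.3}, {"x": -0.0428, "y": 0.0237, "z": 0.0027, "rz": 6.3}, {"x": -0.0419, "y": 0.0249, "z": 0.0027, "rz": 6.3}, {"x": -0.0409, "y": 0.026, "z": 0.0027, "rz": 6.3}]
```

```bash
python3 -m jog '[{"x":-0.053,"y":-0.005,"z":0.002,"rz":6.3},{"x":-0.053,"y":-0.003,"z":0.002,"rz":6.3},{"x":-0.053,"y":-0.002,"z":0.002,"rz":6.3},{"x":-0.053,"y":0,"z":0.002,"rz":6.3},{"x":-0.053,"y":0.001,"z":0.002,"rz":6.3},{"x":-0.052,"y":0.003,"z":0.002,"rz":6.3},{"x":-0.052,"y":0.004,"z":0.002,"rz":6.3},{"x":-0.052,"y":0.006,"z":0.002,"rz":6.3}]'
python3 -m jog '[{"x":-0.051,"y":0.007,"z":0.003,"rz":6.3},{"x":-0.051,"y":0.009,"z":0.003,"rz":6.3},{"x":-0.050,"y":0.010,"z":0.003,"rz":6.3},{"x":-0.050,"y":0.012,"z":0.003,"rz":6.3},{"x":-0.049,"y":0.013,"z":0.003,"rz":6.3},{"x":-0.048,"y":0.015,"z":0.003,"rz":6.3},{"x":-0.048,"y":0.016,"z":0.003,"rz":6.3},{"x":-0.047,"y":0.017,"z":0.003,"rz":6.3}]'
python3 plan.py 0.488 -0.36 0.15 -76.4 8
```

```text
clock 0.65 pos [0.2471 0.6282 0.2313] yaw 68.5 tilt [ 0.e+00  1.e-04 -1.e+00] j [-1.3   0.48  0.02  1.56 -0.01  1.11 -0.08]
[{"x": -0.1513, "y": -0.026, "z": 0.0102, "rz": 18.1}, {"x": -0.151, "y": -0.0126, "z": 0.0102, "rz": 18.1}, {"x": -0.1496, "y": 0.0004, "z": 0.0102, "rz": 18.1}, {"x": -0.147, "y": 0.0132, "z": 0.0102, "rz": 18.1}, {"x": -0.1434, "y": 0.0255, "z": 0.0102, "rz": 18.1}, {"x": -0.1388, "y": 0.0373, "z": 0.0102, "rz": 18.1}, {"x": -0.1332, "y": 0.0484, "z": 0.0102, "rz": 18.1}, {"x": -0.1267, "y": 0.0589, "z": 0.0102, "rz": 18.1}]validation failed for argument at $[0]...
validation failed for argument at $[0]...
```

Every key seems to be required in each row, so I'll write them all.

```bash
python3 -m jog '[{"fingers":0.085,"x":-0.053,"y":-0.005,"z":0.002,"rx":0,"ry":0,"rz":6.3},{"fingers":0.085,"x":-0.053,"y":-0.003,"z":0.002,"rx":0,"ry":0,"rz":6.3},{"fingers":0.085,"x":-0.053,"y":-0.002,"z":0.002,"rx":0,"ry":0,"rz":6.3},{"fingers":0.085,"x":-0.053,"y":0,"z":0.002,"rx":0,"ry":0,"rz":6.3},{"fingers":0.085,"x":-0.053,"y":0.001,"z":0.002,"rx":0,"ry":0,"rz":6.3},{"fingers":0.085,"x":-0.052,"y":0.003,"z":0.002,"rx":0,"ry":0,"rz":6.3},{"fingers":0.085,"x":-0.052,"y":0.004,"z":0.002,"rx":0,"ry":0,"rz":6.3},{"fingers":0.085,"x":-0.052,"y":0.006,"z":0.002,"rx":0,"ry":0,"rz":6.3}]' && python3 plan.py 0.488 -0.36 0.15 -76.4 15
```

```text
clock: 1.65
tcp_pos: [0.552, 0.3447, 0.2154]
orientation: [1.848, 2.54, 0.001]
contact_force: [0.4, -1.0, 0.0]
grip_width: 0.085
gripper_force: 0.0
clock 1.65 pos [0.552  0.3447 0.2154] yaw 17.9 tilt [ 4.e-04  3.e-04 -1.e+00] j [-0.87  0.46  0.3   1.65 -0.15  1.05 -0.21]
[{"x": -0.0512, "y": 0.0076, "z": 0.0044, "rz": 6.3}, {"x": -0.0507, "y": 0.0091, "z": 0.0044, "rz": 6.3}, {"x": -0.0502, "y": 0.0106, "z": 0.0044, "rz": 6.3}, {"x": -0.0496, "y": 0.012, "z": 0.0044, "rz": 6.3}, {"x": -0.049, "y": 0.0135, "z": 0.0044, "rz": 6.3}, {"x": -0.0483, "y": 0.0148, "z": 0.0044, "rz": 6.3}, {"x": -0.0477, "y": 0.0162, "z": 0.0044, "rz": 6.3}, {"x": -0.0469, "y": 0.0175, "z": 0.0044, "rz": 6.3}]
[{"x": -0.0462, "y": 0.0188, "z": 0.0044, "rz": 6.3}, {"x": -0.0454, "y": 0.0201, "z": 0.0044, "rz": 6.3}, {"x": -0.0445, "y": 0.0214, "z": 0.0044, "rz": 6.3}, {"x": -0.0437, "y": 0.0226, "z": 0.0044, "rz": 6.3}, {"x": -0.0428, "y": 0.0238, "z": 0.0044, "rz": 6.3}, {"x": -0.0418, "y": 0.0249, "z": 0.0044, "rz": 6.3}, {"x": -0.0409, "y": 0.026, "z": 0.0044, "rz": 6.3}]
```

```bash
python3 -m jog '[{"fingers":0.085,"x":-0.051,"y":0.008,"z":0.004,"rx":0,"ry":0,"rz":6.3},{"fingers":0.085,"x":-0.051,"y":0.009,"z":0.004,"rx":0,"ry":0,"rz":6.3},{"fingers":0.085,"x":-0.050,"y":0.011,"z":0.004,"rx":0,"ry":0,"rz":6.3},{"fingers":0.085,"x":-0.050,"y":0.012,"z":0.004,"rx":0,"ry":0,"rz":6.3},{"fingers":0.085,"x":-0.049,"y":0.013,"z":0.004,"rx":0,"ry":0,"rz":6.3},{"fingers":0.085,"x":-0.048,"y":0.015,"z":0.004,"rx":0,"ry":0,"rz":6.3},{"fingers":0.085,"x":-0.048,"y":0.016,"z":0.004,"rx":0,"ry":0,"rz":6.3},{"fingers":0.085,"x":-0.047,"y":0.018,"z":0.004,"rx":0,"ry":0,"rz":6.3}]' && python3 plan.py 0.488 -0.36 0.15 -76.4 7
```

```text
clock: 2.65
tcp_pos: [0.6258, -0.0496, 0.1834]
orientation: [2.754, 1.512, 0.001]
contact_force: [-0.1, -0.6, -0.2]
grip_width: 0.0849
gripper_force: 0.0
clock 2.65 pos [ 0.6258 -0.0496  0.1834] yaw -32.5 tilt [ 7.e-04  1.e-04 -1.e+00] j [-0.43  0.5   0.57  1.75 -0.31  0.98 -0.31]
[{"x": -0.0462, "y": 0.0188, "z": 0.0048, "rz": 6.3}, {"x": -0.0454, "y": 0.0201, "z": 0.0048, "rz": 6.3}, {"x": -0.0446, "y": 0.0213, "z": 0.0048, "rz": 6.3}, {"x": -0.0437, "y": 0.0225, "z": 0.0048, "rz": 6.3}, {"x": -0.0428, "y": 0.0237, "z": 0.0048, "rz": 6.3}, {"x": -0.0419, "y": 0.0248, "z": 0.0048, "rz": 6.3}, {"x": -0.0409, "y": 0.0259, "z": 0.0048, "rz": 6.3}]
```

```bash
python3 -m jog '[{"fingers":0.085,"x":-0.046,"y":0.019,"z":0.004,"rx":0,"ry":0,"rz":6.3},{"fingers":0.085,"x":-0.045,"y":0.020,"z":0.004,"rx":0,"ry":0,"rz":6.3},{"fingers":0.085,"x":-0.044,"y":0.021,"z":0.004,"rx":0,"ry":0,"rz":6.3},{"fingers":0.085,"x":-0.044,"y":0.023,"z":0.004,"rx":0,"ry":0,"rz":6.3},{"fingers":0.085,"x":-0.043,"y":0.024,"z":0.004,"rx":0,"ry":0,"rz":6.3},{"fingers":0.085,"x":-0.042,"y":0.025,"z":0.004,"rx":0,"ry":0,"rz":6.3},{"fingers":0.085,"x":-0.041,"y":0.026,"z":0.004,"rx":0,"ry":0,"rz":6.3}]' && python3 plan.py 0.488 -0.36 0.13 -76.4 2
```

```text
clock: 3.52
tcp_pos: [0.4886, -0.3603, 0.1554]
orientation: [3.12, 0.368, 0.001]
contact_force: [0.2, -0.3, -0.2]
grip_width: 0.0852
gripper_force: 0.0
clock 3.525 pos [ 0.4886 -0.3603  0.1554] yaw -76.6 tilt [ 7.e-04 -3.e-04 -1.e+00] j [-0.02  0.55  0.76  1.83 -0.47  0.94 -0.38]
[{"x": -0.0002, "y": -0.0002, "z": 0.0127, "rz": -0.1}, {"x": -0.0002, "y": -0.0002, "z": 0.0127, "rz": -0.1}]
```

```bash
python3 -m jog '[{"fingers":0.085,"x":0,"y":0,"z":0.035,"rx":0,"ry":0,"rz":0},{"fingers":0.085,"x":0,"y":0,"z":0.035,"rx":0,"ry":0,"rz":0},{"fingers":0.085,"x":0,"y":0,"z":0.025,"rx":0,"ry":0,"rz":0},{"fingers":0.085,"x":0,"y":0,"z":0.010,"rx":0,"ry":0,"rz":0}]' && python3 -m jog '[{"fingers":0.015,"x":0,"y":0,"z":0,"rx":0,"ry":0,"rz":0},{"fingers":0.015,"x":0,"y":0,"z":0,"rx":0,"ry":0,"rz":0},{"fingers":0.015,"x":0,"y":0,"z":0,"rx":0,"ry":0,"rz":0},{"fingers":0.015,"x":0,"y":0,"z":0,"rx":0,"ry":0,"rz":0},{"fingers":0.015,"x":0,"y":0,"z":0,"rx":0,"ry":0,"rz":0},{"fingers":0.015,"x":0,"y":0,"z":0,"rx":0,"ry":0,"rz":0}]' 70
```

```text
clock: 4.03
tcp_pos: [0.4886, -0.3584, 0.049]
orientation: [-3.118, -0.373, 0.002]
contact_force: [0.1, -0.5, -0.0]
grip_width: 0.0852
gripper_force: 0.0
clock: 4.78
tcp_pos: [0.4896, -0.3594, 0.0511]
orientation: [3.119, 0.373, 0.002]
contact_force: [0.2, 0.8, 6.3]
grip_width: 0.0234
gripper_force: 71.8
```

```bash
python3 -m jog '[{"fingers":0.015,"x":0,"y":0,"z":-0.010,"rx":0,"ry":0,"rz":0},{"fingers":0.015,"x":0,"y":0,"z":-0.030,"rx":0,"ry":0,"rz":0},{"fingers":0.015,"x":0,"y":0,"z":-0.040,"rx":0,"ry":0,"rz":0},{"fingers":0.015,"x":0,"y":0,"z":-0.030,"rx":0,"ry":0,"rz":0},{"fingers":0.015,"x":0,"y":0,"z":0,"rx":0,"ry":0,"rz":0}]'
python3 - <<'E'
from h import *
im,d,W=cloud("scene"); x,y,_=r.get_obs()["tcp_pos"]
cv2.imwrite("pics/lift.png",cv2.resize(im[150:300,80:280],None,fx=3,fy=3)[:,:,::-1])
c,s=np.cos(np.radians(9.8)),np.sin(np.radians(9.8))
for px,py in((3,-86),(3,112)): print(px,py,"->",537+c*px-s*py,24+s*px+c*py)
E
python3 plan.py 0.555 -0.060 0.165 -80.2 8
```

```text
clock: 5.4
tcp_pos: [0.49, -0.3598, 0.1625]
orientation: [3.117, 0.372, 0.005]
contact_force: [0.0, 0.1, -2.1]
grip_width: 0.0232
gripper_force: 70.8
3 -86 -> 554.5942406237293 -60.23445077208205
3 112 -> 520.8927597888548 134.87631312764898
clock 5.45 pos [ 0.4893 -0.3589  0.1608] yaw -76.4 tilt [ 1.3e-03 -2.0e-04 -1.0e+00] j [-0.03  0.55  0.77  1.83 -0.46  0.95 -0.39]
[{"x": 0.0254, "y": -0.031, "z": -0.0005, "ry": -0.1, "rz": 0.5}, {"x": 0.0228, "y": -0.0325, "z": -0.0005, "rz": 0.5}, {"x": 0.02, "y": -0.0338, "z": -0.0005, "rz": 0.5}, {"x": 0.0173, "y": -0.0349, "z": -0.0005, "rz": 0.5}, {"x": 0.0144, "y": -0.0357, "z": -0.0005, "rz": 0.5}, {"x": 0.0116, "y": -0.0363, "z": -0.0005, "rz": 0.5}, {"x": 0.0087, "y": -0.0367, "z": -0.0005, "rz": 0.5}, {"x": 0.0058, "y": -0.0369, "z": -0.0005, "rz": 0.5}]
```

View pics/lift.png

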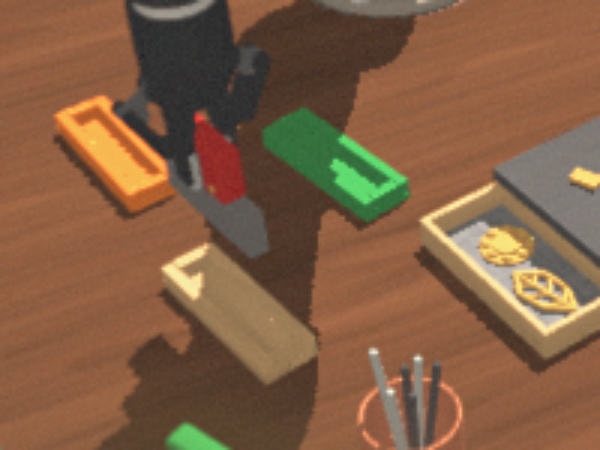

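The scraper is gripped level by its red handle (crop (220,165)), with the blade clear above the empty cradle (240,310). Next, over to behind the offcuts.

```bash
python3 -m jog '[{"fingers":0.015,"x":0.025,"y":-0.031,"z":0,"rx":0,"ry":0,"rz":0.5},{"fingers":0.015,"x":0.023,"y":-0.033,"z":0,"rx":0,"ry":0,"rz":0.5},{"fingers":0.015,"x":0.020,"y":-0.034,"z":0,"rx":0,"ry":0,"rz":0.5},{"fingers":0.015,"x":0.017,"y":-0.035,"z":0,"rx":0,"ry":0,"rz":0.5},{"fingers":0.015,"x":0.014,"y":-0.036,"z":0,"rx":0,"ry":0,"rz":0.5},{"fingers":0.015,"x":0.012,"y":-0.036,"z":0,"rx":0,"ry":0,"rz":0.5},{"fingers":0.015,"x":0.009,"y":-0.037,"z":0,"rx":0,"ry":0,"rz":0.5},{"fingers":0.015,"x":0.006,"y":-0.037,"z":0,"rx":0,"ry":0,"rz":0.5}]'
python3 -m jog '[{"fingers":0.015,"x":0,"y":0,"z":0,"rx":0,"ry":0,"rz":0}]'
python3 plan.py 0.5545 -0.060 0.100 -80.2 3 line
```

```text
clock: 6.45
tcp_pos: [0.5539, -0.0574, 0.1586]
orientation: [3.13, 0.264, -0.005]
contact_force: [-0.9, -1.0, -1.9]
grip_width: 0.0235
gripper_force: 70.5
clock: 6.58
tcp_pos: [0.5541, -0.0548, 0.1582]
orientation: [-3.128, -0.273, 0.006]
contact_force: [-0.2, -0.8, -1.9]
grip_width: 0.0233
gripper_force: 70.8
clock 6.575 pos [ 0.5541 -0.0548  0.1582] yaw -80.0 tilt [-0.0038  0.0013 -1.    ] j [-0.63  0.48  0.82  1.95 -0.44  0.91 -0.98]
[{"x": -0.0001, "y": 0.0018, "z": 0.0194, "rx": -0.1, "ry": 0.2, "rz": 0.1}, {"x": -0.0002, "y": 0.0017, "z": 0.0194, "rz": 0.1}, {"x": -0.0001, "y": 0.0017, "z": 0.0194, "rz": 0.1}]
```

```bash
python3 -m jog '[{"fingers":0.015,"x":0,"y":0.006,"z":0.020,"rx":0,"ry":0.2,"rz":0},{"fingers":0.015,"x":0,"y":0,"z":0.030,"rx":0,"ry":0,"rz":0},{"fingers":0.015,"x":0,"y":0,"z":0.010,"rx":0,"ry":0,"rz":0},{"fingers":0.015,"x":0,"y":0,"z":0,"rx":0,"ry":0,"rz":0}]'
python3 -m jog '[{"fingers":0.015,"x":0,"y":0,"z":0.002,"rx":0,"ry":0,"rz":0},{"fingers":0.015,"x":0,"y":0,"z":0.001,"rx":0,"ry":0,"rz":0},{"fingers":0.015,"x":0,"y":0,"z":0,"rx":0,"ry":0,"rz":0}]'
python3 - <<'E'
from h import *
im,d,W=cloud("scene")
cv2.imwrite("pics/land.png",cv2.resize(im[120:280,200:400],None,fx=3,fy=3)[:,:,::-1])
E
python3 plan.py 0.521 0.135 0.093 -80.2 14 line
```

```text
clock: 7.08
tcp_pos: [0.5554, -0.0657, 0.0996]
orientation: [3.131, 0.262, 0.002]
contact_force: [-0.2, 0.3, -0.8]
grip_width: 0.0234
gripper_force: 70.7
clock: 7.45
tcp_pos: [0.5564, -0.0649, 0.0977]
orientation: [-3.13, -0.264, -0.007]
contact_force: [-0.1, -0.2, -1.9]
grip_width: 0.0235
gripper_force: 70.7
clock 7.5 pos [ 0.5564 -0.0649  0.0976] yaw -80.4 tilt [ 4.e-03  7.e-04 -1.e+00] j [-0.55  0.56  0.74  1.99 -0.54  0.79 -0.9 ]
[{"x": -0.0001, "y": -0.0145, "z": 0.0003, "ry": -0.2}, {"x": -0.0001, "y": -0.0145, "z": 0.0003}, {"x": -0.0001, "y": -0.0145, "z": 0.0003}, {"x": -0.0001, "y": -0.0145, "z": 0.0003}, {"x": -0.0001, "y": -0.0145, "z": 0.0003}, {"x": -0.0001, "y": -0.0145, "z": 0.0003}, {"x": -0.0001, "y": -0.0145, "z": 0.0003}, {"x": -0.0001, "y": -0.0145, "z": 0.0003}]
[{"x": -0.0001, "y": -0.0145, "z": 0.0003}, {"x": -0.0001, "y": -0.0145, "z": 0.0003}, {"x": -0.0001, "y": -0.0145, "z": 0.0003}, {"x": -0.0001, "y": -0.0145, "z": 0.0003}, {"x": -0.0001, "y": -0.0145, "z": 0.0003}, {"x": -0.0001, "y": -0.0145, "z": 0.0003}]
```

View pics/land.png

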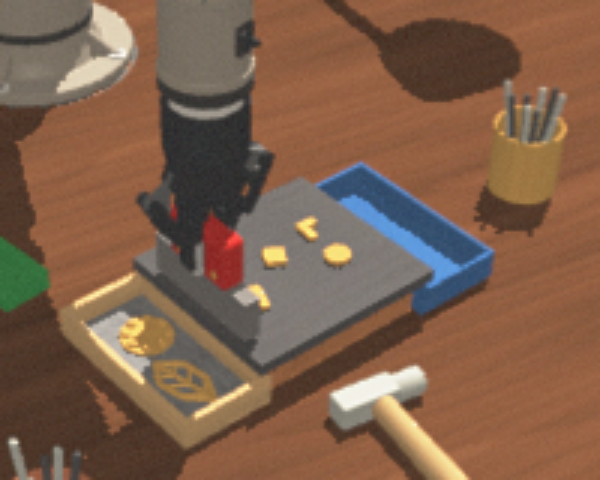

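The blade is over the plate's rear edge with all the offcuts ahead of it (strip at (258,297), the rectangle hidden behind the blade). Lowering until it touches.

```bash
python3 -m jog '[{"fingers":0.015,"x":0,"y":-0.001,"z":0.002,"rx":0,"ry":-0.2,"rz":0},{"fingers":0.015,"x":0,"y":0,"z":0.001,"rx":0,"ry":0,"rz":0},{"fingers":0.015,"x":0,"y":0,"z":0,"rx":0,"ry":0,"rz":0}]'
python3 -m jog '[{"fingers":0.015,"x":0,"y":0,"z":0.001,"rx":0,"ry":0,"rz":0},{"fingers":0.015,"x":0,"y":0,"z":0,"rx":0,"ry":0,"rz":0}]'
```

```text
clock: 7.88
tcp_pos: [0.5559, -0.0639, 0.0942]
orientation: [-3.13, -0.264, 0.0]
contact_force: [-0.4, -0.4, -2.0]
grip_width: 0.023
gripper_force: 70.7
clock: 8.12
tcp_pos: [0.5561, -0.064, 0.0933]
orientation: [3.131, 0.263, 0.0]
contact_force: [-0.2, -0.1, -1.7]
grip_width: 0.0232
gripper_force: 70.7
```

```bash
python3 -m jog '[{"fingers":0.015,"x":0,"y":-0.004,"z":0.0005,"rx":0,"ry":0,"rz":0},{"fingers":0.015,"x":0,"y":-0.010,"z":0,"rx":0,"ry":0,"rz":0},{"fingers":0.015,"x":0,"y":-0.012,"z":0,"rx":0,"ry":0,"rz":0},{"fingers":0.015,"x":0,"y":-0.012,"z":0,"rx":0,"ry":0,"rz":0},{"fingers":0.015,"x":0,"y":-0.012,"z":0,"rx":0,"ry":0,"rz":0},{"fingers":0.015,"x":0,"y":-0.012,"z":0,"rx":0,"ry":0,"rz":0},{"fingers":0.015,"x":0,"y":-0.012,"z":0,"rx":0,"ry":0,"rz":0},{"fingers":0.015,"x":0,"y":-0.012,"z":0,"rx":0,"ry":0,"rz":0}]'
python3 plan.py 0.521 0.135 0.093 -80.2 10 line
```

```text
clock: 9.12
tcp_pos: [0.5419, 0.021, 0.0931]
orientation: [3.13, 0.263, 0.001]
contact_force: [1.3, -4.3, 5.6]
grip_width: 0.0235
gripper_force: 71.6
clock 9.125 pos [0.5419 0.021  0.0931] yaw -80.4 tilt [ 1.e-03 -6.e-04 -1.e+00] j [-0.72  0.55  0.75  2.03 -0.54  0.77 -1.05]
[{"x": -0.0002, "y": -0.0116, "z": 0.0}, {"x": -0.0002, "y": -0.0116, "z": 0.0}, {"x": -0.0002, "y": -0.0116, "z": 0.0}, {"x": -0.0001, "y": -0.0116, "z": 0.0}, {"x": -0.0001, "y": -0.0116, "z": 0.0}, {"x": -0.0001, "y": -0.0116, "z": 0.0}, {"x": -0.0001, "y": -0.0116, "z": 0.0}, {"x": -0.0001, "y": -0.0116, "z": 0.0}]
[{"x": -0.0001, "y": -0.0116, "z": 0.0}, {"x": -0.0001, "y": -0.0116, "z": 0.0}]
```

```bash
python3 -m jog '[{"fingers":0.015,"x":0,"y":-0.010,"z":0,"rx":0,"ry":0,"rz":0},{"fingers":0.015,"x":0,"y":-0.010,"z":0,"rx":0,"ry":0,"rz":0},{"fingers":0.015,"x":0,"y":-0.010,"z":0,"rx":0,"ry":0,"rz":0},{"fingers":0.015,"x":0,"y":-0.010,"z":0,"rx":0,"ry":0,"rz":0},{"fingers":0.015,"x":0,"y":-0.010,"z":0,"rx":0,"ry":0,"rz":0},{"fingers":0.015,"x":0,"y":-0.010,"z":0,"rx":0,"ry":0,"rz":0},{"fingers":0.015,"x":0,"y":-0.010,"z":0,"rx":0,"ry":0,"rz":0},{"fingers":0.015,"x":0,"y":-0.010,"z":0,"rx":0,"ry":0,"rz":0}]'
python3 -m jog '[{"fingers":0.015,"x":0,"y":-0.009,"z":0,"rx":0,"ry":0,"rz":0},{"fingers":0.015,"x":0,"y":-0.009,"z":0,"rx":0,"ry":0,"rz":0},{"fingers":0.015,"x":0,"y":-0.009,"z":0,"rx":0,"ry":0,"rz":0},{"fingers":0.015,"x":0,"y":-0.006,"z":0,"rx":0,"ry":0,"rz":0},{"fingers":0.015,"x":0,"y":0,"z":0,"rx":0,"ry":0,"rz":0}]'
python3 - <<'E'
from h import *
im,d,W=cloud("scene")
cv2.imwrite("pics/wiped.png",cv2.resize(im[120:280,200:400],None,fx=3,fy=3)[:,:,::-1])
E
```

```text
clock: 10.12
tcp_pos: [0.5284, 0.0995, 0.0931]
orientation: [3.13, 0.262, 0.001]
contact_force: [0.8, -5.6, 6.1]
grip_width: 0.023
gripper_force: 71.7
clock: 10.75
tcp_pos: [0.5227, 0.133, 0.093]
orientation: [-3.13, -0.264, -0.0]
contact_force: [0.3, -2.9, 6.8]
grip_width: 0.0234
gripper_force: 71.8
```

View pics/wiped.png

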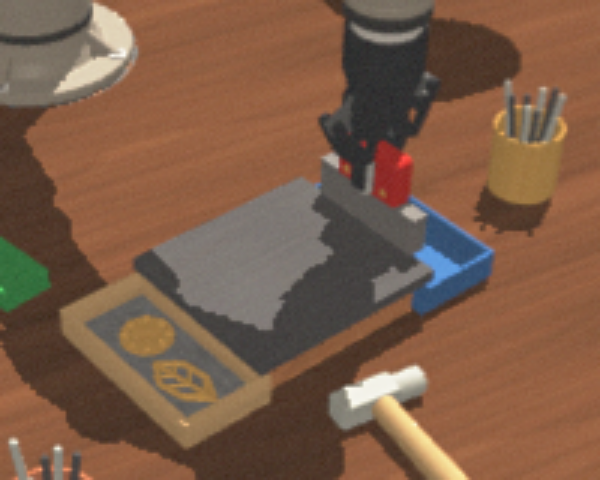

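The plate top is clear behind the blade, which sits at the tray-side edge (375,200). I'll lift, go back the way I came and check the tray.

```bash
python3 -m jog '[{"fingers":0.015,"x":0,"y":0,"z":-0.015,"rx":0,"ry":0,"rz":0},{"fingers":0.015,"x":0,"y":0,"z":-0.030,"rx":0,"ry":0,"rz":0},{"fingers":0.015,"x":0,"y":0.020,"z":-0.025,"rx":0,"ry":0,"rz":0},{"fingers":0.015,"x":0,"y":0.040,"z":0,"rx":0,"ry":0,"rz":0},{"fingers":0.015,"x":0,"y":0.050,"z":0,"rx":0,"ry":0,"rz":0},{"fingers":0.015,"x":0,"y":0.050,"z":0,"rx":0,"ry":0,"rz":0},{"fingers":0.015,"x":0,"y":0.040,"z":0,"rx":0,"ry":0,"rz":0}]'
python3 - <<'E'
from h import *
im,d,W=cloud("top"); i2,_,_=cloud("scene")
a=cv2.resize(im[140:270,160:360],(600,390)); b=cv2.resize(i2[150:240,240:390],(330,198))
v=np.zeros((600,600,3),np.uint8); v[:390]=a; v[395:593,:330]=b
cv2.imwrite("pics/tray.png",v[:,:,::-1])
E
python3 plan.py 0.489 -0.3592 0.150 -76.4 8
```

```text
clock: 11.68
tcp_pos: [0.5555, -0.0655, 0.163]
orientation: [-3.129, -0.263, 0.002]
contact_force: [0.7, -0.9, -1.6]
grip_width: 0.0233
gripper_force: 71.0
clock 11.775 pos [ 0.5555 -0.0694  0.1636] yaw -80.8 tilt [-0.     -0.0013 -1.    ] j [-0.63  0.48  0.84  1.94 -0.45  0.92 -0.96]
[{"x": -0.0056, "y": 0.0359, "z": 0.0017, "rx": 0.1, "rz": -0.5}, {"x": -0.0084, "y": 0.0357, "z": 0.0017, "rz": -0.5}, {"x": -0.0111, "y": 0.0353, "z": 0.0017, "rz": -0.5}, {"x": -0.0139, "y": 0.0347, "z": 0.0017, "rz": -0.5}, {"x": -0.0166, "y": 0.0339, "z": 0.0017, "rz": -0.5}, {"x": -0.0192, "y": 0.0329, "z": 0.0017, "rz": -0.5}, {"x": -0.0219, "y": 0.0317, "z": 0.0017, "rz": -0.5}, {"x": -0.0244, "y": 0.0303, "z": 0.0017, "rz": -0.5}]
```

View pics/tray.png

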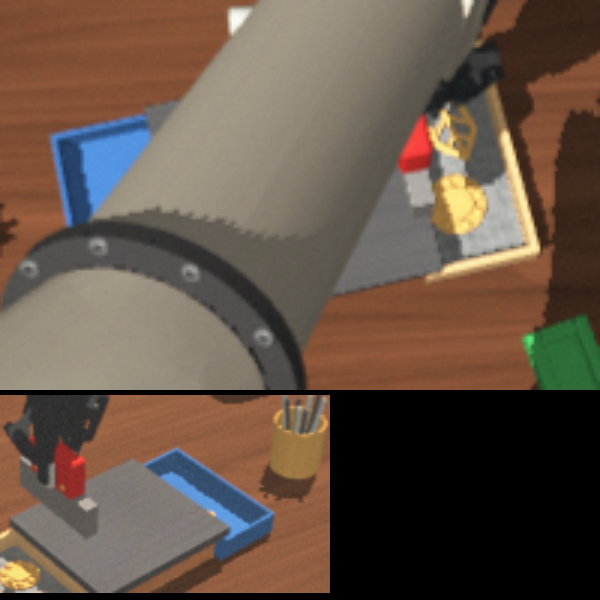

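In the scene inset the plate is empty and there's a brass edge in the tray (212,515). In the top view the arm hides the tray, so I'll move over the cradle and check again.

```bash
python3 -m jog '[{"fingers":0.015,"x":-0.006,"y":0.036,"z":0.001,"rx":0,"ry":0,"rz":-0.5},{"fingers":0.015,"x":-0.008,"y":0.036,"z":0.001,"rx":0,"ry":0,"rz":-0.5},{"fingers":0.015,"x":-0.011,"y":0.035,"z":0.001,"rx":0,"ry":0,"rz":-0.5},{"fingers":0.015,"x":-0.014,"y":0.035,"z":0.001,"rx":0,"ry":0,"rz":-0.5},{"fingers":0.015,"x":-0.017,"y":0.034,"z":0.001,"rx":0,"ry":0,"rz":-0.5},{"fingers":0.015,"x":-0.019,"y":0.033,"z":0.001,"rx":0,"ry":0,"rz":-0.5},{"fingers":0.015,"x":-0.022,"y":0.032,"z":0.001,"rx":0,"ry":0,"rz":-0.5},{"fingers":0.015,"x":-0.024,"y":0.030,"z":0.001,"rx":0,"ry":0,"rz":-0.5}]'
python3 -m jog '[{"fingers":0.015,"x":0,"y":0,"z":0,"rx":0,"ry":0,"rz":0},{"fingers":0.015,"x":0,"y":0,"z":0,"rx":0,"ry":0,"rz":0}]'
python3 - <<'E'
from h import *
im,d,W=cloud("top")
cv2.imwrite("pics/tray2.png",cv2.resize(im[150:280,160:360],(800,520))[:,:,::-1])
E
python3 plan.py 0.489 -0.3592 0.100 -76.4 3 line
```

```text
clock: 12.78
tcp_pos: [0.491, -0.3543, 0.1546]
orientation: [-3.117, -0.376, 0.001]
contact_force: [-0.0, 0.3, -2.1]
grip_width: 0.023
gripper_force: 70.9
clock: 13.02
tcp_pos: [0.4916, -0.3535, 0.1546]
orientation: [-3.117, -0.374, 0.0]
contact_force: [0.2, 0.4, -1.8]
grip_width: 0.0231
gripper_force: 70.6
clock 13.075 pos [ 0.4919 -0.3532  0.1545] yaw -76.2 tilt [-3.e-04  2.e-03 -1.e+00] j [-0.04  0.56  0.78  1.84 -0.48  0.95 -0.38]
[{"x": -0.0014, "y": 0.0017, "z": 0.0182, "rx": -0.1, "rz": 0.1}, {"x": -0.0014, "y": 0.0017, "z": 0.0182, "rz": 0.1}, {"x": -0.0014, "y": 0.0017, "z": 0.0182, "rz": 0.1}]
```

View pics/tray2.png

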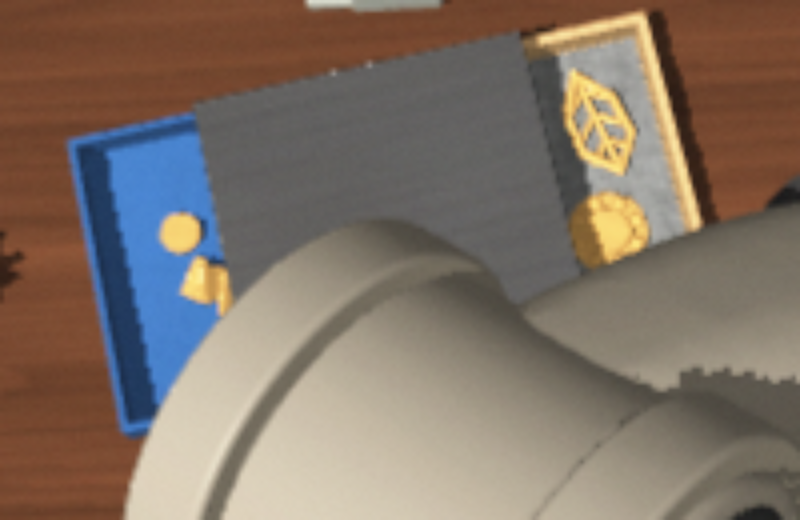

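The tray holds the disc (180,232) and a cluster of other offcuts at (205,285), and the visible part of the plate is clear. Now aligning over the cradle.

```bash
python3 -m jog '[{"fingers":0.015,"x":-0.004,"y":0.005,"z":0.025,"rx":-0.1,"ry":0,"rz":0.2},{"fingers":0.015,"x":0,"y":0,"z":0.025,"rx":0,"ry":0,"rz":0},{"fingers":0.015,"x":0,"y":0,"z":0.015,"rx":0,"ry":0,"rz":0},{"fingers":0.015,"x":0,"y":0,"z":0,"rx":0,"ry":0,"rz":0}]'; python3 plan.py 0.4893 -0.3594 0.053 -76.4 2 line
```

```text
clock: 13.58
tcp_pos: [0.4884, -0.3598, 0.0889]
orientation: [-3.12, -0.37, 0.002]
contact_force: [-0.1, 0.2, -1.9]
grip_width: 0.0231
gripper_force: 70.8
clock 13.575 pos [ 0.4884 -0.3598  0.0889] yaw -76.5 tilt [-1.3e-03 -1.0e-04 -1.0e+00] j [ 0.02  0.64  0.71  1.87 -0.55  0.83 -0.32]
[{"x": 0.0005, "y": -0.0001, "z": 0.0179, "ry": 0.1}, {"x": 0.0005, "y": -0.0001, "z": 0.0179}]
```

```bash
python3 -m jog '[{"fingers":0.015,"x":0.001,"y":0,"z":0.012,"rx":0,"ry":0,"rz":0},{"fingers":0.015,"x":0,"y":0,"z":0.012,"rx":0,"ry":0,"rz":0},{"fingers":0.015,"x":0,"y":0,"z":0.010,"rx":0,"ry":0,"rz":0},{"fingers":0.015,"x":0,"y":0,"z":0.002,"rx":0,"ry":0,"rz":0},{"fingers":0.015,"x":0,"y":0,"z":0,"rx":0,"ry":0,"rz":0}]'
```

```text
clock: 14.2
tcp_pos: [0.4891, -0.3613, 0.0537]
orientation: [3.118, 0.367, 0.0]
contact_force: [-0.0, -0.0, -1.8]
grip_width: 0.0232
gripper_force: 70.8
```

Inside the slot and not touching yet; about 2.5 mm to go.

```bash
python3 -m jog '[{"fingers":0.015,"x":0,"y":-0.001,"z":0.001,"rx":0,"ry":0,"rz":0},{"fingers":0.015,"x":0,"y":0,"z":0.001,"rx":0,"ry":0,"rz":0},{"fingers":0.015,"x":0,"y":0,"z":0.001,"rx":0,"ry":0,"rz":0},{"fingers":0.015,"x":0,"y":0,"z":0,"rx":0,"ry":0,"rz":0}]'
```

```text
clock: 14.7
tcp_pos: [0.4891, -0.3603, 0.0512]
orientation: [3.118, 0.367, 0.001]
contact_force: [-1.4, 1.2, 2.8]
grip_width: 0.0231
gripper_force: 71.0
```

Seated: the vertical force is now upward. Opening gradually, then rising straight up.

```bash
python3 -m jog '[{"fingers":0.030,"x":0,"y":0,"z":0,"rx":0,"ry":0,"rz":0},{"fingers":0.040,"x":0,"y":0,"z":0,"rx":0,"ry":0,"rz":0},{"fingers":0.060,"x":0,"y":0,"z":0,"rx":0,"ry":0,"rz":0},{"fingers":0.080,"x":0,"y":0,"z":0,"rx":0,"ry":0,"rz":0},{"fingers":0.080,"x":0,"y":0,"z":0,"rx":0,"ry":0,"rz":0},{"fingers":0.080,"x":0,"y":0,"z":0,"rx":0,"ry":0,"rz":0}]' 
python3 -m jog '[{"fingers":0.080,"x":0,"y":0,"z":-0.010,"rx":0,"ry":0,"rz":0},{"fingers":0.080,"x":0,"y":0,"z":-0.030,"rx":0,"ry":0,"rz":0},{"fingers":0.080,"x":0,"y":0,"z":-0.050,"rx":0,"ry":0,"rz":0},{"fingers":0.080,"x":0,"y":0,"z":-0.050,"rx":0,"ry":0,"rz":0},{"fingers":0.080,"x":0,"y":0.05,"z":-0.030,"rx":0,"ry":0,"rz":0},{"fingers":0.080,"x":0,"y":0.06,"z":0,"rx":0,"ry":0,"rz":0},{"fingers":0.080,"x":0,"y":0.06,"z":0,"rx":0,"ry":0,"rz":0},{"fingers":0.080,"x":0,"y":0,"z":0,"rx":0,"ry":0,"rz":0}]'
python3 - <<'E'
from h import *
im,d,W=cloud("top"); i2,_,W2=cloud("scene")
v=np.zeros((600,780,3),np.uint8); v[:330,:780]=cv2.resize(im[150:260,170:430],(780,330)); v[335:600,:530]=cv2.resize(i2[150:283,120:385],(530,265))
cv2.imwrite("pics/fin.png",v[:,:,::-1])
for n in("top","scene"):
    for k in range(5):
        for h in r.landmark_of(f"offcut{k}",n)[:2]: print(n,k,np.round(h["xyz"],3),round(h["score"],2))
E
```

```text
clock: 15.45
tcp_pos: [0.489, -0.3602, 0.0508]
orientation: [3.118, 0.367, 0.0]
contact_force: [0.3, -0.0, -0.5]
grip_width: 0.08
gripper_force: 0.0
clock: 16.45
tcp_pos: [0.5261, -0.5302, 0.2211]
orientation: [3.116, 0.359, -0.004]
contact_force: [-0.0, 0.5, -0.5]
grip_width: 0.0799
gripper_force: 0.0
top 0 [0.537 0.161 0.01 ] 0.62
top 0 [0.504 0.14  0.013] 0.5
top 1 [0.537 0.161 0.01 ] 0.62
top 1 [0.504 0.14  0.013] 0.5
top 2 [0.537 0.161 0.01 ] 0.62
top 2 [0.504 0.14  0.013] 0.5
top 3 [0.537 0.161 0.01 ] 0.62
top 3 [0.504 0.14  0.013] 0.5
top 4 [0.537 0.161 0.01 ] 0.62
top 4 [0.504 0.14  0.013] 0.5
scene 0 [ 0.719 -0.292  0.001] 0.46
scene 1 [ 0.719 -0.292  0.001] 0.46
scene 2 [ 0.719 -0.292  0.001] 0.46
scene 3 [ 0.719 -0.292  0.001] 0.46
scene 4 [ 0.719 -0.292  0.001] 0.46
```

View pics/fin.png

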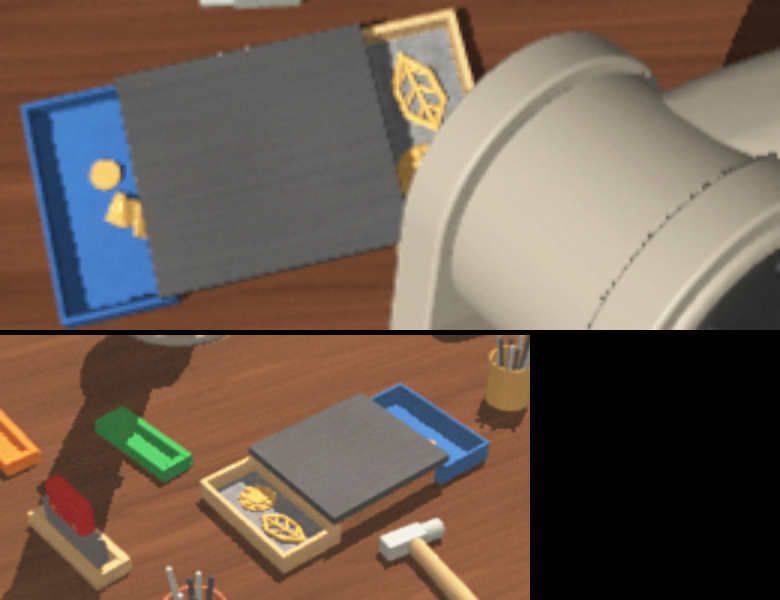

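The scraper stands upright in its cradle (75,530), the plate is clear, and nothing else has moved. One last enlarged look at the tray to count the offcuts.

```bash
python3 - <<'E'
from h import *
im,d,W=cloud("top"); i2,_,W2=cloud("scene")
v=np.zeros((600,800,3),np.uint8); v[:,:400]=cv2.resize(im[185:245,185:225],(400,600),interpolation=cv2.INTER_CUBIC); v[:300,405:]=cv2.resize(i2[170:220,300:366],(395,300),interpolation=cv2.INTER_CUBIC)
cv2.imwrite("pics/cnt.png",v[:,:,::-1])
for a,w,n in((im,W,"top"),(i2,W2,"scene")):
    h=cv2.cvtColor(a,cv2.COLOR_RGB2HSV); m=(h[...,0]>15)&(h[...,0]<32)&(h[...,1]>110)&(h[...,2]>110)&near(w,.51,.15,.13)
    q=w[m]; print(n,m.sum(),rect(q),np.percentile(q[:,2],[0,25,50,75,100]).round(3))
E
```

```text
top 170 (array([517.6, 147.2]), array([76.1, 28.5]), 19.5) [0.001 0.009 0.011 0.016 0.023]Traceback (most recent call last):
  File "<stdin>", line 7, in <module>
    return _quantile_unchecked(
        a, q, axis, out, overwrite_input, method, keepdims, weights)
    return _ureduce(a,
                    func=_quantile_ureduce_func,
    ...<5 lines>...
                    overwrite_input=overwrite_input,
                    method=method)
    r = func(a, **kwargs)
    result = _quantile(arr,
                       quantiles=q,
    ...<2 lines>...
                       out=out,
                       weights=wgt)
    slices_having_nans = np.isnan(arr[-1, ...])
                                  ~~~^^^^^^^^^
IndexError: index -1 is out of bounds for axis 0 with size 0
```

View pics/cnt.png

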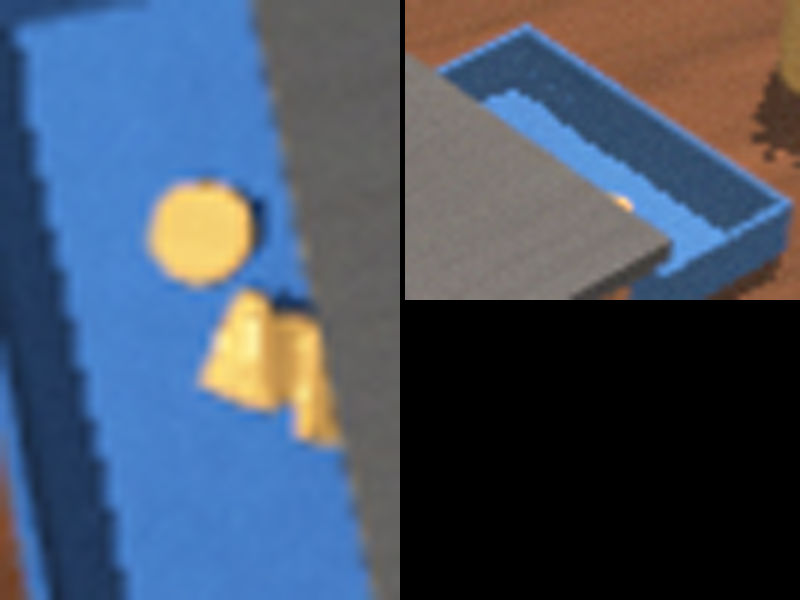

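The tray holds the disc (200,232) and a pile of pieces leaning against each other by the plate edge (275,365), the rest of it under the overhang. The plate and the visible table are free of brass, so I'm handing in.

```bash
python3 -c "
from bench import r
print(r.hand_in(), r.get_obs()['clock'])"
```

```text
the job is handed in; nothing more can be done
the job is handed in; nothing more can be done
```

Job handed in: one wipe cleared all five offcuts off the plate towards the blue tray, where the disc and a pile show but not all five can be counted because the plate edge hides part; the red scraper stands released in its cradle, nothing else moved, at about 17 s of the 51 s.

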